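# Hang the candle lantern on the display stand

### The job

Pick up the square candle lantern by its handle and hang it in the low part of the upturned hook of the wooden display stand, near the middle of the handle, so that it hangs freely and close to level. Keep it upright and set it on the hook gently, and leave the round pail, the two jars and the carton where they are.

Things in the scene. Friction and masses are not known exactly. Their poses are not given: they have to be found in the camera images.
- lantern: Loose black-metal lantern, 0.25 to 0.5 kg, fixed white candle behind glass. Body 90 (x) x 110 (y) mm; roof plate 100 x 120 mm, top 98 mm high, low cap 50 x 70 mm up to 105 mm. Over it stands a stiff (unhinged) arched handle of 10 mm round bar in the y-z plane, 146 mm wide over all. Origin: centre of underside, z up; a half turn changes nothing. Stands left or right of the stand.
- lantern_bar (a point): Middle of the lantern's handle bar, on its centre line, 180 mm above the underside; axes as the lantern's. The bar is straight and level along y from -60 to +60 mm; the uprights are at y = +-68 mm; the opening under the bar is 70 mm high above the cap.
- stand: Fixed wooden display stand: base 200 (x) x 140 (y) x 15 mm; 18 mm square post at x = +85 mm, y = 0, 280 mm high. From it a hook of 10 mm round steel reaches in -x (roughly towards the robot) at y = 0: it slopes down to a level seat from x = +5 to -25 mm, then rises to its tip at x = -50 mm. Origin: centre of the underside; z up.
- hook_seat (a point): Middle of the hook's level seat, on top of the bar, at x = -10, y = 0, z = 235 mm of the stand; axes as the stand's (the hook's free tip points to -x). A handle bar resting here has its centre line 5 mm higher. The hook bar's underside is at z = 225 mm.
- hook_tip (a point): Centre of the hook's rounded tip (5 mm radius), at x = -50, y = 0, z = 250 mm of the stand, so its top is at 255 mm.
- pail: Bystander: loose round aluminium pail, 94 mm across the rim, 85 mm high, with a stiff wire handle up to 154 mm. Origin: centre of the underside. It stands on the other side of the stand from the lantern; leave it alone.
- jar_a: Bystander: black candle jar with a wooden lid, 72 mm across, 85 mm high, at the back of the table, to the left. Origin: centre of the underside.
- jar_b: Bystander: a second jar like jar_a, farther left. Origin: centre of the underside.
- carton: Bystander: closed cardboard carton 90 x 90 x 110 mm, at the back of the table, to the right. Origin: centre of the underside.
Things that resemble listed ones, but are neither listed nor needed, are in the scene too. What is shaped like the lantern but green or turquoise is not meant.

How it is judged (in metres and radians):
At the end, for the whole second after the job is handed in: The lantern hangs in the hook by its handle: the bar middle is within 35 mm sideways of the seat middle, at most 30 mm towards the tip or 50 mm towards the post, -5 to 35 mm above it; its weight is on the stand; it leans under 0.3 rad and is nearly still (under 0.05 m/s, 0.5 rad/s) (x of lantern_bar in the frame of hook_seat between -0.03 and 0.05 m and y of lantern_bar in the frame of hook_seat between -0.035 and 0.035 m and z of lantern_bar in the frame of hook_seat between -0.005 and 0.035 m and angle between lantern's own z axis and vertical below 0.3 rad and contact force between lantern and stand above 1 N and linear speed of lantern below 0.05 m/s and angular speed of lantern below 0.5 rad/s); the robot touches nothing.
It fails at once if the lantern is tipped more than 0.8 rad (angle between lantern's own z axis and vertical above 0.8 rad).
It fails at once if the lantern strikes or is pressed on the stand with more than 30 N (contact force between lantern and stand above 30 N).
It fails at once if the pail, a jar or the carton is shifted by more than 30 mm (distance of any of pail, jar_a, jar_b, carton from where it was at the start of the episode above 0.03 m).
It also fails if it takes over 48 s, if anything falls off the work surface, if the arm or the gripper's body presses on something with over 40 N, if the wrist force passes 120 N, or if a joint passes its speed limit or range.

### The arm

A 6-joint arm with a two-finger parallel gripper is mounted at the origin on the work surface. World frame = base frame: x ahead of the robot, y to its left, z up, the work surface at z = 0. Lengths are in mm, angles in rad, forces in N, time in s.
With the tool pointing down it reaches from about 250 to 800 mm from the base axis. Payload 3.9 kg.
Tool frame: the origin (TCP) lies midway between the tips of the shut fingers; the grasp point (between the pads) lies 19 mm behind it (bot.grasp_offset is the distance from the TCP to the grasp point, in mm); z points along the fingers, y is the line along which they close (so a half turn about z gives the same grasp; the last joint's range is limited). The gripper opens to 85 mm and grips with 20 to 120 N. Pads are 22 mm wide; open, the fingers measure 114 mm over their backs; the gripper's body (76 mm by 85 mm) begins 54 mm behind the grasp point. The pads swing forward as they close: fully open they stand 13 mm farther back than shut.
Start: joints at [0, 0.26, -0.138, 1.173, 0, 1.571], TCP at [524.991, -0, 231.304] pointing down, gripper open.
Joint ranges: [-2.78, 2.78], [-0.83, 1.72], [-1.28, 1.37], [-1.9, 2.12], [-1.57, 1.48], [-3.14, 3.14]. Speed limits (rad/s): [2.57, 2.57, 3.14, 3.14, 3.14, 3.14].

### API

Orientations are given as [roll, pitch, yaw] about the fixed x, y, z axes, in that order (R = Rz(yaw) Ry(pitch) Rx(roll)).
In Python, from workcell import bot gives the robot as it stands.
- The arm moves only by the shell command python3 -m jog 'ROWS' [FORCE]. ROWS is JSON, a list of rows, each an object with "jaw": the opening, from 0 (shut) to 1 (fully open); "xyz": the shift along the tool's x, y, z in m, a list of three; "angular": the turn, a rotation vector about the tool's x, y, z in units of 5 degrees (1.0 is 5 degrees), a list of three. A call has 1 to 5 rows; each row is the pose to reach, as a shift and turn from the pose commanded when the call began, along the tool's axes at that moment; what a row does not reach only later rows make up. A row lasts 1/12 s, in which the tool goes at most 41.7 mm and 7.16 degrees, less where a joint would pass 70% of its speed; a pose out of reach is approached as far as the arm can. A call with a gripper value outside its range is refused whole. The fingers move at their own pace and stop on an object; FORCE is the grip in N (left out, the last holds). Time passes only in rows, so rows that repeat a pose let the fingers close. It gives the time, the measured TCP pose, the force, the opening and the grip force at its end, in the units of the state.
- bot.sense(): the state, without advancing time (a new reading comes with each control period).
- bot.capture(name): name is "scene" or "side" or "wrist"; returns the picture (384x512x3 uint8, red, green, blue); there is no depth.
- bot.camera_params(name): a dict with "fx", "fy", "cx", "cy" (pixels), "camera_from_world" (4x4, takes a point from world to camera coordinates). Camera axes: x right, y down, z forward; pixel columns grow to the right and rows downward; lengths in mm; the calibration is good to about 2 mm. A picture is of the moment at which its call begins: read the wrist's pose just before it. camera_params takes no time and is no camera call; for the wrist camera it gives the pose at the moment of the call.
- bot.sign_off(): hands the job in; it is judged then, once.
The state is a dict: "t": time; "joint_pos": joint angles; "qd": joint speeds; "effort": joint torques, N m; "tcp_pos": TCP position; "tcp_rot": TCP orientation; "wrist_force": force on the tool from outside, world axes, zero at the start; "ft_torque": the same for the moment, N m; "finger_gap": finger opening in mm; "finger_force": force on a finger pad.
Only numpy, scipy, OpenCV 4.12 (cv2) and the standard library are available. Lean on these libraries where they do the work, as an engineer would, in place of code of your own. Each camera call takes 0.05 s, during which the arm holds its last target. There are 200 camera calls.

## Working session

There is one attempt and no reset: what is moved stays moved. The work goes in short steps, Python scripts to look and compute and a shell command to move; the robot and the scene stay as the last step left them, time stands still between calls to the robot, and variables do not carry over. Pictures are saved under pics/ and viewed, at most 10 in all, crops included, and the job is handed in when it is done.

```bash
mkdir -p pics
python3 - <<'E'
from workcell import bot
import cv2,numpy as np
print(bot.sense())
for n in("scene","side"):
    im=bot.capture(n); p=bot.camera_params(n); print(n,p)
    cv2.imwrite(f"pics/{n}0.png",im[:,:,::-1])
E
```

```text
{'t': 0.0, 'joint_pos': array([-1.44497408e-05,  2.60708450e-01, -1.39368346e-01,  1.17270140e+00,
        1.20019094e-05,  1.57081236e+00]), 'qd': array([-0.00030249, -0.00056154, -0.00042511,  0.00100125,  0.00017073,
       -0.00048519]), 'effort': array([-3.22425103e-04, -4.05677426e+01,  2.53926122e+01,  1.89446745e-02,
       -4.02533055e-05,  2.61086342e-05]), 'tcp_pos': array([ 5.24319766e+02, -3.73087294e-03,  2.30452368e+02]), 'tcp_rot': array([-3.13961078e+00, -1.19701043e-05,  1.57076582e+00]), 'wrist_force': array([ 0.54174907, -0.35052327, -0.33419106]), 'ft_torque': array([-0.0272388 ,  0.00354726,  0.0397771 ]), 'finger_force': 0.0, 'finger_gap': 85.47054528531345}
scene {'fx': 470.94928115343595, 'fy': 470.94928115343595, 'cx': 254.31047884809044, 'cy': 190.03322313947527, 'camera_from_world': array([[ 3.80760602e-01,  9.24582226e-01, -1.30027016e-02,
        -1.60638202e+02],
       [ 7.03935489e-01, -2.98954831e-01, -6.44283196e-01,
        -2.83159904e+02],
       [-5.99580012e-01,  2.36164595e-01, -7.64676463e-01,
         1.92187505e+03],
       [ 0.00000000e+00,  0.00000000e+00,  0.00000000e+00,
         1.00000000e+00]])}
side {'fx': 446.8775611138936, 'fy': 446.8775611138936, 'cx': 254.98016379639037, 'cy': 183.05659422373452, 'camera_from_world': array([[ 9.67399603e-01, -2.53231965e-01, -3.40293452e-03,
        -4.85420130e+02],
       [-1.35195492e-01, -5.05020057e-01, -8.52453471e-01,
         1.84691097e+02],
       [ 2.14149918e-01,  8.25123211e-01, -5.22792023e-01,
         1.52306077e+03],
       [ 0.00000000e+00,  0.00000000e+00,  0.00000000e+00,
         1.00000000e+00]])}
```

View pics/scene0.png

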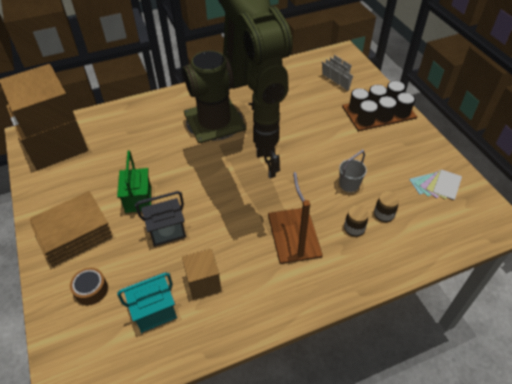

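View pics/side0.png

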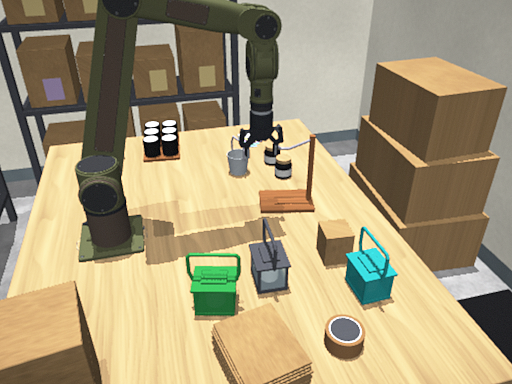

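Candidates for the lantern, by scene pixel: green (133,188), turquoise (148,302), black-metal (164,220). The black one fits the description (side view (268,265)). The stand is at (295,235), the pail at (351,175), the jars at (356,224) and (386,209), and the carton at (201,273). Next is a close crop of the lantern and hook in both views.

Run:
```python
import cv2,numpy as np
s=cv2.imread("pics/scene0.png");d=cv2.imread("pics/side0.png")
def c(im,x,y,w,h): return cv2.resize(im[y:y+h,x:x+w],None,fx=4,fy=4,interpolation=cv2.INTER_CUBIC)
A=np.hstack([c(s,125,180,100,75),c(s,250,165,100,75)]);B=np.hstack([c(d,230,215,100,75),c(d,240,125,100,75)])
cv2.imwrite("pics/crop.png",np.vstack([A,B]))
```

```text
(no output)
```

View pics/crop.png

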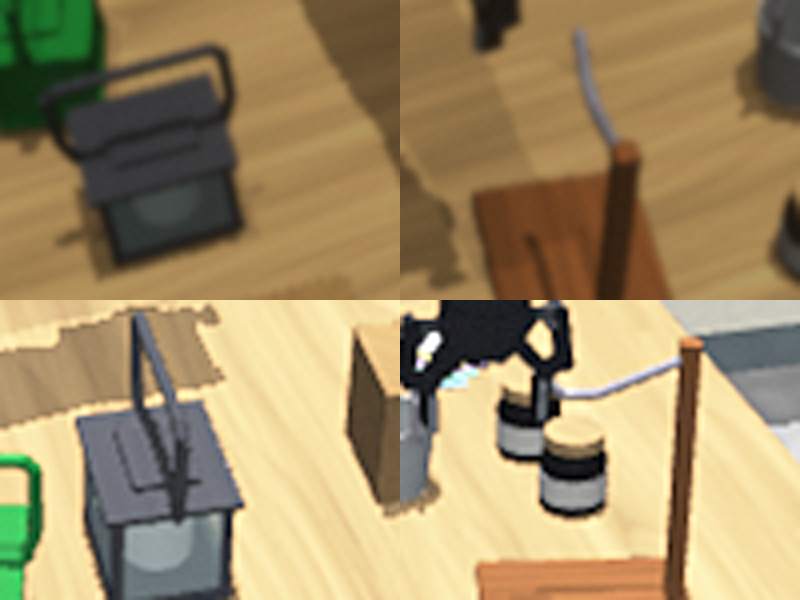

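The crop confirms a black lantern with a white candle behind glass. Its bar runs (137,204) to (180,192) in the scene view, and the hook tip is at (294,173). Now I'll fit both poses from the known sizes.

```bash
cat > h.py <<'E'
import numpy as np,cv2
from scipy.optimize import least_squares
from workcell import bot
C={n:bot.camera_params(n) for n in("scene","side")}
def proj(p,P):
    q=p["camera_from_world"]@np.r_[P,1]
    return np.array([p["fx"]*q[0]/q[2]+p["cx"],p["fy"]*q[1]/q[2]+p["cy"]])
def fit(obs,x0):
    def w(v,P):
        c,s=np.cos(v[2]),np.sin(v[2]); return [v[0]+c*P[0]-s*P[1],v[1]+s*P[0]+c*P[1],P[2]+(v[3] if len(v)>3 else 0)]
    f=lambda v:np.concatenate([proj(C[n] if isinstance(n,str) else n,w(v,P))-np.array(u) for n,u,P in obs])
    r=least_squares(f,x0,x_scale=[100,100,1,100][:len(x0)],loss='soft_l1'); return r.x,r.fun.reshape(-1,2)
E
python3 - <<'E'
from h import *
np.set_printoptions(precision=2,suppress=True)
def cp(ox,oy,cx,cy,w): # crop->px
    return ((cx-w[0]+.5)/4-.5+ox,(cy-w[1]+.5)/4-.5+oy)
L=lambda x,y:cp(125,180,x,y,(0,0)); H=lambda x,y:cp(250,165,x,y,(400,0))
SL=lambda x,y:cp(230,215,x,y,(0,300)); SH=lambda x,y:cp(240,125,x,y,(400,300))
# lantern: +y toward scene-right
obs=[("scene",L(222,52),(0,64,177)),("scene",L(47,96),(0,-64,177)),
("scene",L(208,75),(-50,60,98)),("scene",L(235,165),(50,60,98)),("scene",L(88,205),(50,-60,98)),("scene",L(68,118),(-50,-60,98)),
("side",SL(137,320),(0,66,177)),("side",SL(172,405),(0,-66,177)),
("side",SL(78,418),(-50,60,98)),("side",SL(205,402),(50,60,98)),("side",SL(243,505),(50,-60,98)),("side",SL(105,527),(-50,-60,98))]
for x0 in([500,250,0],[500,250,0,0]):
    v,r=fit(obs,x0); print("lantern",v,np.abs(r).max(1))
o2=[("scene",H(578,33),(-50,0,250)),("scene",H(625,150),(85,0,280)),("side",SH(692,343),(85,0,280)),
("scene",H(473,190),(-100,-70,15)),("scene",H(600,172),(-100,70,15)),("scene",(321,247),(100,70,8)),("scene",(284,262),(100,-70,8)),
("side",SH(478,565),(-100,70,15)),("side",(315,209),(100,-70,8)),("side",(265,212),(-100,-70,8))]
for x0 in([600,0,0],[600,0,0,0]):
    v,r=fit(o2,x0); print("stand",v,np.abs(r).max(1))
E
```

```text
lantern [ 457.62 -330.71   -0.07] [1.92 0.43 1.1  0.47 0.85 2.46 0.75 6.53 0.86 0.83 0.55 1.  ]
lantern [ 457.15 -329.42   -0.07   -3.16] [1.42 0.87 0.85 0.95 0.3  2.07 0.44 7.17 0.91 0.25 0.44 0.42]
stand [635.89  51.41  -0.18] [0.82 0.87 0.86 1.89 6.21 8.32 3.74 1.15 0.75 3.94]
stand [636.03  50.9   -0.18   0.81] [0.96 0.78 1.02 2.04 6.07 8.25 3.82 1.1  0.62 3.84]
```

Run:
```python
from h import *
def ray(n,u,z):
    p=C[n];M=p["camera_from_world"];R=M[:3,:3];o=-R.T@M[:3,3]
    d=R.T@np.array([(u[0]-p["cx"])/p["fx"],(u[1]-p["cy"])/p["fy"],1]); return (o+d*(z-o[2])/d[2]).round()
print("green bar ends",ray("scene",(129,154),180),ray("scene",(131,178),180), ray("side",(190,256),180),ray("side",(239,256),180))
print("pail rim",ray("scene",(351,163),85),"side",ray("side",(238,155),85))
s=bot.sense();T=np.array([457+30*np.sin(.07),-330+30,0]);print(T, T-s["tcp_pos"],proj(C["side"],[586,60,250]))
```

```text
green bar ends [ 241. -370.  180.] [ 349. -387.  180.] [ 228. -377.  180.] [ 352. -409.  180.]
pail rim [490. 338.  85.] side [512. 315.  85.]
[ 459.09828542 -300.            0.        ] [ -65.29123923 -300.01132072 -230.54130616] [273.63559747 143.72561635]
```

```bash
python3 -m jog '[{"jaw":1,"xyz":[-0.04,-0.009,0],"angular":[0,0,0.2]},{"jaw":1,"xyz":[-0.08,-0.018,0],"angular":[0,0,0.4]},{"jaw":1,"xyz":[-0.12,-0.026,0],"angular":[0,0,0.6]},{"jaw":1,"xyz":[-0.15,-0.033,0],"angular":[0,0,0.8]},{"jaw":1,"xyz":[-0.15,-0.033,0],"angular":[0,0,0.8]}]'
python3 -m jog '[{"jaw":0.8,"xyz":[-0.04,-0.007,0],"angular":[0,0,0]},{"jaw":0.7,"xyz":[-0.08,-0.013,0],"angular":[0,0,0]},{"jaw":0.7,"xyz":[-0.12,-0.019,0],"angular":[0,0,0]},{"jaw":0.7,"xyz":[-0.15,-0.022,0],"angular":[0,0,0]},{"jaw":0.7,"xyz":[-0.15,-0.022,0],"angular":[0,0,0]}]'
python3 - <<'E'
from h import *
s=bot.sense();print(s["tcp_pos"],s["tcp_rot"])
I={}
for n in("scene","side","wrist"):
    p=bot.camera_params(n) if n=="wrist" else None
    I[n]=bot.capture(n)[:,:,::-1]; cv2.imwrite(f"pics/{n}1.png",I[n])
    if p: np.save("wr1.npy",p,allow_pickle=True)
c=lambda im,x,y,w,h,f: cv2.resize(im[y:y+h,x:x+w],None,fx=f,fy=f,interpolation=cv2.INTER_CUBIC)
A=np.hstack([c(I["scene"],255,165,80,105,5),c(I["side"],245,120,80,105,5)]);cv2.imwrite("pics/stand.png",A)
E
```

```text
t: 0.52
tcp_pos: [490.4, -154.6, 230.9]
tcp_rot: [-3.14, 0.002, 1.494]
wrist_force: [0.9, 0.1, 0.4]
finger_gap: 85.4
finger_force: 0.0
t: 0.93
tcp_pos: [458.8, -302.7, 230.7]
tcp_rot: [-3.141, 0.002, 1.496]
wrist_force: [0.7, -0.6, 1.2]
finger_gap: 59.6
finger_force: 0.0
[ 458.83405135 -302.65362912  230.70672151] [-3.14135218e+00  2.34852143e-03  1.49560923e+00]
```

View pics/stand.png

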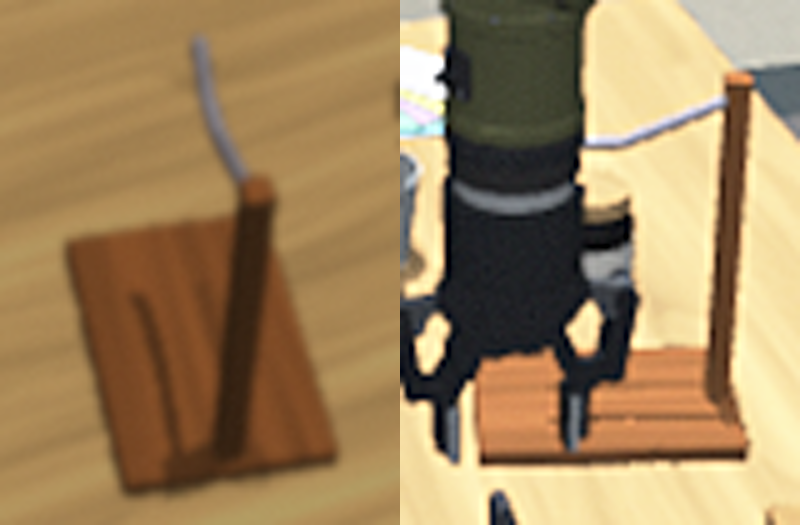

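View pics/wrist1.png

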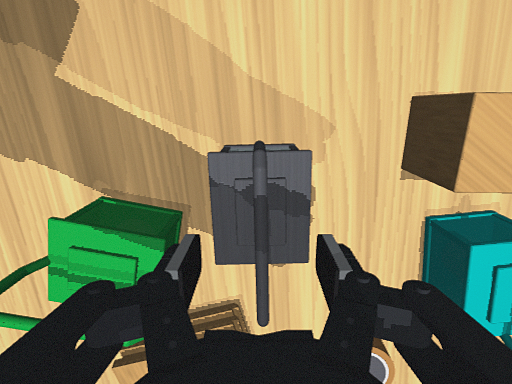

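The stand crop shows the hook tip at scene (198,42) and the post tops and base corners clearly. The wrist view shows the bar from (260,143) to (263,325), centred between the fingers. Refining both poses.

Run:
```python
from h import *
np.set_printoptions(precision=2,suppress=True)
S=lambda x,y:((x+.5)/5-.5+255,(y+.5)/5-.5+165)
D=lambda x,y:((x-400+.5)/5-.5+245,(y+.5)/5-.5+120)
o=[("scene",S(198,42),(-50,0,250)),("scene",S(258,186),(85,0,280)),("scene",S(68,242),(-100,-70,15)),("scene",S(127,485),(100,-70,15)),("scene",S(335,456),(100,70,15)),
("side",D(740,80),(85,0,280)),("side",D(478,362),(-100,70,15)),("side",D(745,440),(100,-70,15)),("side",D(482,457),(-100,-70,15))]
for x0 in([600,0,0],[600,0,0,0]):
    v,r=fit(o,x0);print("stand",v);print(r.round(1).tolist())
W=np.load("wr1.npy",allow_pickle=True).item()
for z in(180,):
  def ray(u,z):
    M=W["camera_from_world"];R=M[:3,:3];c=-R.T@M[:3,3]
    d=R.T@np.array([(u[0]-W["cx"])/W["fx"],(u[1]-W["cy"])/W["fy"],1]); return c+d*(z-c[2])/d[2]
  print([ray(u,180) for u in((260,146),(263,322))])
  print("roof",[ray(u,98) for u in((208,153),(311,150),(309,263),(214,264))])
print("tcp",proj(W,bot.sense()["tcp_pos"]))
```

```text
stand [637.05  52.09  -0.22]
[[0.1, 0.5], [-0.2, 0.4], [-1.0, -1.0], [-0.7, 0.5], [1.2, -0.6], [0.2, -0.8], [-1.4, -2.5], [1.4, 1.0], [-0.5, -1.0]]
stand [636.18  53.04  -0.22  -2.7 ]
[[0.2, 0.8], [-0.1, 0.7], [-0.8, -0.8], [-0.5, 0.7], [1.3, -0.4], [-0.2, -0.2], [-1.7, -2.0], [1.1, 1.5], [-0.7, -0.5]]
[array([ 464.12, -250.93,  180.  ]), array([ 456.73, -389.44,  180.  ])]
roof [array([ 414.51, -264.99,   98.  ]), array([ 511.28, -269.15,   98.  ]), array([ 506.67, -388.38,   98.  ]), array([ 406.62, -382.36,   98.  ])]
tcp [257.79 246.5 ]
```

```bash
python3 -m jog '[{"jaw":0.7,"xyz":[0.007,0.003,0.02],"angular":[0,0,-0.2]},{"jaw":0.6,"xyz":[0.007,0.003,0.04],"angular":[0,0,-0.2]},{"jaw":0.5,"xyz":[0.007,0.003,0.06],"angular":[0,0,-0.2]},{"jaw":0.4,"xyz":[0.007,0.003,0.07],"angular":[0,0,-0.2]},{"jaw":0.4,"xyz":[0.007,0.003,0.07],"angular":[0,0,-0.2]}]' 80
python3 -m jog '[{"jaw":0.3,"xyz":[0,0,0],"angular":[0,0,0]},{"jaw":0.2,"xyz":[0,0,0],"angular":[0,0,0]},{"jaw":0,"xyz":[0,0,0],"angular":[0,0,0]},{"jaw":0,"xyz":[0,0,0],"angular":[0,0,0]},{"jaw":0,"xyz":[0,0,0],"angular":[0,0,0]}]' 80
python3 -m jog '[{"jaw":0,"xyz":[0,0,0],"angular":[0,0,0]},{"jaw":0,"xyz":[0,0,0],"angular":[0,0,0]},{"jaw":0,"xyz":[0,0,0],"angular":[0,0,0]}]' 80
```

```text
t: 1.5
tcp_pos: [461.7, -288.7, 158.9]
tcp_rot: [-3.137, -0.003, 1.521]
wrist_force: [0.1, 0.9, -1.0]
finger_gap: 34.6
finger_force: 0.0
t: 1.92
tcp_pos: [463.6, -291.5, 162.7]
tcp_rot: [3.14, 0.001, 1.518]
wrist_force: [-1.3, 2.9, 6.8]
finger_gap: 7.4
finger_force: 78.3
t: 2.17
tcp_pos: [463.5, -291.5, 162.7]
tcp_rot: [3.14, 0.0, 1.518]
wrist_force: [-1.6, 1.8, 6.0]
finger_gap: 7.8
finger_force: 78.3
```

```bash
python3 -m jog '[{"jaw":0,"xyz":[0,0,-0.008],"angular":[0,0,0]},{"jaw":0,"xyz":[0,0,-0.02],"angular":[0,0,0]},{"jaw":0,"xyz":[0,0,-0.04],"angular":[0,0,0]},{"jaw":0,"xyz":[0,0,-0.06],"angular":[0,0,0]},{"jaw":0,"xyz":[0,0,-0.08],"angular":[0,0,0]}]' 80
python3 -m jog '[{"jaw":0,"xyz":[0,0,-0.02],"angular":[0,0,0]},{"jaw":0,"xyz":[0,0,-0.035],"angular":[0,0,0]},{"jaw":0,"xyz":[0,0,-0.045],"angular":[0,0,0]},{"jaw":0,"xyz":[0,0,-0.045],"angular":[0,0,0]},{"jaw":0,"xyz":[0,0,-0.045],"angular":[0,0,0]}]' 80
python3 - <<'E'
from h import *
I=[];s=bot.sense();print(s["tcp_pos"],s["tcp_rot"])
p=bot.camera_params("wrist");np.save("wr2.npy",p,allow_pickle=True)
w=bot.capture("wrist")[:,:,::-1];d=bot.capture("side")[:,:,::-1];sc=bot.capture("scene")[:,:,::-1]
c=lambda im,x,y,wd,h: cv2.resize(im[y:y+h,x:x+wd],None,fx=4,fy=4,interpolation=cv2.INTER_CUBIC)
B=np.hstack([c(sc,120,150,100,75),c(d,220,160,100,75)])
cv2.imwrite("pics/lift.png",np.vstack([B,np.hstack([cv2.resize(w,(400,300)),c(d,220,110,100,75)])]))
E
```

```text
t: 2.58
tcp_pos: [462.6, -291.2, 241.9]
tcp_rot: [-3.141, -0.001, 1.518]
wrist_force: [1.5, 0.1, -2.9]
finger_gap: 7.5
finger_force: 78.2
t: 3.0
tcp_pos: [463.2, -291.4, 286.2]
tcp_rot: [3.141, 0.0, 1.518]
wrist_force: [0.1, -0.8, -2.8]
finger_gap: 7.5
finger_force: 78.4
[ 463.17612228 -291.44681629  286.20266921] [3.14127810e+00 1.07192841e-04 1.51829573e+00]
```

View pics/lift.png

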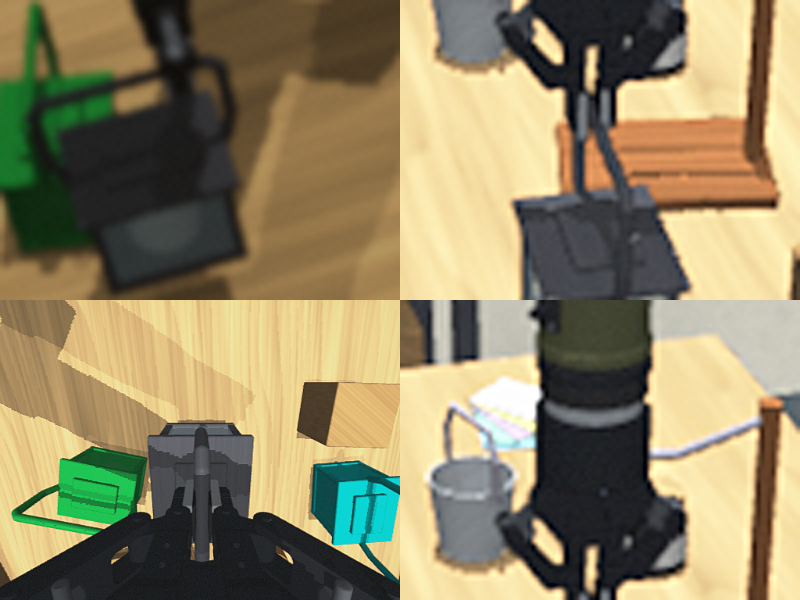

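The lantern is held level, with the fingers on the +y half of the bar (scene bar ends are crop (40,104) and (222,65)). Next I'll fit its pose in the hand and work out the moves.

Run:
```python
from h import *
np.set_printoptions(precision=2,suppress=True)
W=np.load("wr2.npy",allow_pickle=True).item()
S=lambda x,y:((x+.5)/4-.5+120,(y+.5)/4-.5+150)
D=lambda x,y:((x-400+.5)/4-.5+220,(y+.5)/4-.5+160)
V=lambda x,y:(x*1.28,(y-300)*1.28)
o=[("scene",S(60,130),(-50,-60,98)),("scene",S(80,228),(50,-60,98)),("scene",S(238,185),(50,60,98)),("scene",S(222,65),(0,64,177)),("scene",S(40,104),(0,-64,177)),
("side",D(515,204),(-50,60,98)),("side",D(648,188),(50,60,98)),("side",D(690,291),(50,-60,98)),
(W,V(150,437),(-50,60,98)),(W,V(254,437),(50,60,98)),(W,V(203,432),(0,70,177))]
v,r=fit(o,[460,-325,-.05,120]);print("lantern",v);print(r.round(1).tolist())
s=bot.sense();t=s["tcp_pos"]
def loc(d,a):return np.array([np.cos(a)*d[0]+np.sin(a)*d[1],-np.sin(a)*d[0]+np.cos(a)*d[1],d[2]])
off=loc(np.r_[v[:2],v[3]+180]-t,v[2]);print("bar rel tcp in lantern axes",off)
st=np.array([636.8,52.4]);a=-.22
R=np.array([[np.cos(a),-np.sin(a)],[np.sin(a),np.cos(a)]])
for n,x in(("tip",-50),("pre",-95),("seat",-10)):
    q=st+R@[x,0];print(n,q,"tcp",q-R@off[:2])
```

```text
lantern [ 459.15 -325.68   -0.1   116.82]
[[0.3, 0.0], [-0.2, 0.4], [1.1, 1.6], [-0.5, 1.1], [0.4, 1.2], [0.2, -0.7], [1.1, 0.1], [-0.1, -0.5], [-0.9, -6.4], [0.2, -0.5], [-0.2, 19.2]]
bar rel tcp in lantern axes [  0.25 -34.94  11.99]
tip [588.01  63.31] tcp [595.39  97.47]
pre [544.09  73.13] tcp [551.47 107.29]
seat [627.04  54.58] tcp [634.42  88.74]
```

```bash
python3 -m jog '[{"jaw":0,"xyz":[0.015,0.002,0],"angular":[0,0,0]},{"jaw":0,"xyz":[0.04,0.005,0],"angular":[0,0,0]},{"jaw":0,"xyz":[0.07,0.008,0],"angular":[0,0,0]},{"jaw":0,"xyz":[0.1,0.012,0],"angular":[0,0,0]},{"jaw":0,"xyz":[0.13,0.015,0],"angular":[0,0,0]}]' 100
python3 -m jog '[{"jaw":0,"xyz":[0.03,0.003,0],"angular":[0,0,0]},{"jaw":0,"xyz":[0.06,0.007,0],"angular":[0,0,0]},{"jaw":0,"xyz":[0.09,0.01,0],"angular":[0,0,0]},{"jaw":0,"xyz":[0.12,0.014,0],"angular":[0,0,0]},{"jaw":0,"xyz":[0.15,0.017,0],"angular":[0,0,0]}]' 100
python3 -m jog '[{"jaw":0,"xyz":[0.03,0.003,0],"angular":[0,0,0.4]},{"jaw":0,"xyz":[0.06,0.007,0],"angular":[0,0,0.9]},{"jaw":0,"xyz":[0.09,0.01,0],"angular":[0,0,1.4]},{"jaw":0,"xyz":[0.115,0.014,0],"angular":[0,0,1.85]},{"jaw":0,"xyz":[0.126,0.015,0],"angular":[0,0,1.85]}]' 100
python3 -m jog '[{"jaw":0,"xyz":[0,0,0.007],"angular":[0,0,0]},{"jaw":0,"xyz":[0,0,0.014],"angular":[0,0,0]},{"jaw":0,"xyz":[0,0,0.02],"angular":[0,0,0]},{"jaw":0,"xyz":[0,0,0.026],"angular":[0,0,0]},{"jaw":0,"xyz":[0,0,0.026],"angular":[0,0,0]}]' 100
python3 - <<'E'
from h import *
print(bot.sense()["tcp_pos"],bot.sense()["tcp_rot"])
p=bot.camera_params("wrist");np.save("wr3.npy",p,allow_pickle=True)
w=bot.capture("wrist")[:,:,::-1];d=bot.capture("side")[:,:,::-1];sc=bot.capture("scene")[:,:,::-1]
c=lambda im,x,y,wd,h: cv2.resize(im[y:y+h,x:x+wd],None,fx=4,fy=4,interpolation=cv2.INTER_CUBIC)
B=np.hstack([c(sc,240,140,100,75),c(d,220,100,100,75)])
cv2.imwrite("pics/pre.png",np.vstack([B,np.hstack([cv2.resize(w,(400,300)),c(d,220,140,100,75)])]))
E
```

```text
t: 3.57
tcp_pos: [484.3, -161.0, 285.1]
tcp_rot: [-3.14, -0.001, 1.518]
wrist_force: [1.4, 0.0, -2.3]
finger_gap: 7.1
finger_force: 97.6
t: 3.98
tcp_pos: [509.2, -11.9, 285.2]
tcp_rot: [-3.14, 0.0, 1.518]
wrist_force: [1.6, -0.3, -2.8]
finger_gap: 6.6
finger_force: 97.6
t: 4.4
tcp_pos: [531.3, 114.8, 285.0]
tcp_rot: [-3.14, -0.001, 1.359]
wrist_force: [1.2, 1.1, -2.2]
finger_gap: 6.7
finger_force: 97.6
t: 4.82
tcp_pos: [530.0, 110.3, 258.4]
tcp_rot: [-3.138, 0.002, 1.355]
wrist_force: [-0.5, -0.1, -2.2]
finger_gap: 6.9
finger_force: 97.6
[529.96468576 110.25398211 258.40955844] [-3.13849697e+00  1.67461847e-03  1.35545457e+00]
```

View pics/pre.png

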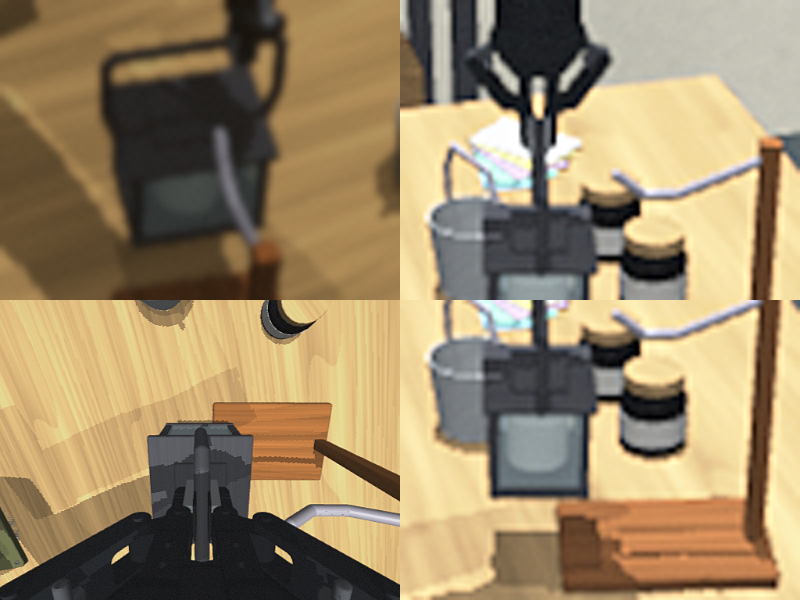

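The pre-position is good: hook tip at scene crop (219,132) and side crop (617,176), lantern upright and clear of it. Triangulating the hook and the lantern from this picture.

Run:
```python
from h import *
np.set_printoptions(precision=2,suppress=True)
S=lambda x,y:((x+.5)/4-.5+240,(y+.5)/4-.5+140)
D=lambda x,y:((x-400+.5)/4-.5+220,(y+.5)/4-.5+100)
D2=lambda x,y:((x-400+.5)/4-.5+220,(y-300+.5)/4-.5+140)
f=lambda P:np.r_[proj(C["scene"],P)-S(219,133),proj(C["side"],P)-D(617,176)]
r=least_squares(f,[590,60,250]);print("tip",r.x,r.fun)
o=[("scene",S(219,133),(-50,0,250)),("side",D(617,176),(-50,0,250)),("side",D(770,145),(85,0,280)),("scene",S(264,247),(85,0,280)),
("side",D2(777,570),(100,-70,15)),("side",D2(558,502),(-100,70,15)),("side",D2(564,577),(-100,-70,15))]
v,q=fit(o,[636,52,-.22]);print("stand",v,q.round(1).tolist())
o=[("scene",S(113,85),(-50,-60,98)),("scene",S(118,178),(50,-60,98)),("scene",S(277,155),(50,60,98)),("scene",S(106,62),(0,-64,177)),
("side",D(485,207),(-50,60,98)),("side",D(583,206),(50,60,98)),("side",D(596,271),(50,-60,98)),("side",D(484,274),(-50,-60,98)),
("side",D2(494,495),(-45,-55,0)),("side",D2(586,493),(45,-55,0)),("scene",S(135,243),(45,-55,0)),("scene",S(263,224),(45,55,0))]
l,q=fit(o,[525,70,-.2,100]);print("lantern",l,q.round(1).tolist())
t=bot.sense()["tcp_pos"];a=v[2];R=np.array([[np.cos(a),-np.sin(a)],[np.sin(a),np.cos(a)]])
print("bar in seat frame",R.T@(l[:2]-v[:2])+[10,0],"bar z",l[3]+180,"tcp-",t)
Y=bot.sense()["tcp_rot"][2];ex=np.array([np.cos(Y),np.sin(Y)]);ey=np.array([np.sin(Y),-np.cos(Y)])
d=v[:2]+R@[-10,0]-l[:2];print("needed world",d,"tool x,y",ex@d,ey@d)
```

```text
tip [586.98  63.51 249.73] [-0.09  0.32 -0.26 -0.29]
stand [635.56  52.73  -0.23] [[0.0, 0.2], [-0.3, -0.4], [0.2, -1.0], [0.1, 0.4], [0.6, 1.6], [-0.6, -0.8], [-0.7, 0.9]]
lantern [517.15  74.08  -0.21  94.66] [[-2.9, -0.3], [2.2, -0.3], [0.5, -0.2], [0.9, -0.7], [-1.5, -0.1], [1.2, -0.5], [0.3, -0.8], [-0.6, -0.8], [-1.2, 2.1], [0.9, 1.9], [-1.3, 1.9], [-0.2, 1.6]]
bar in seat frame [-110.18   -5.73] bar z 274.66364143865326 tcp- [531.19 110.89 260.37]
needed world [108.66 -19.11] tool x,y 4.507826838759865 110.23558535920748
```

```bash
python3 -m jog '[{"jaw":0,"xyz":[0.003,0.008,0],"angular":[0,0,0]},{"jaw":0,"xyz":[0.003,0.02,0],"angular":[0,0,0]},{"jaw":0,"xyz":[0.003,0.033,0],"angular":[0,0,0]},{"jaw":0,"xyz":[0.003,0.046,0],"angular":[0,0,0]},{"jaw":0,"xyz":[0.003,0.055,0],"angular":[0,0,0]}]' 100
python3 -m jog '[{"jaw":0,"xyz":[0,0.012,0],"angular":[0,0,0]},{"jaw":0,"xyz":[0,0.025,0],"angular":[0,0,0]},{"jaw":0,"xyz":[0,0.038,0],"angular":[0,0,0]},{"jaw":0,"xyz":[0,0.047,0],"angular":[0,0,0]},{"jaw":0,"xyz":[0,0.052,0],"angular":[0,0,0]}]' 100
python3 -m jog '[{"jaw":0,"xyz":[0,0,0.004],"angular":[0,0,0]},{"jaw":0,"xyz":[0,0,0.009],"angular":[0,0,0]},{"jaw":0,"xyz":[0,0,0.014],"angular":[0,0,0]},{"jaw":0,"xyz":[0,0,0.018],"angular":[0,0,0]},{"jaw":0,"xyz":[0,0,0.018],"angular":[0,0,0]}]' 100
python3 - <<'E'
from h import *
print(bot.sense()["tcp_pos"],bot.sense()["tcp_rot"])
w=bot.capture("wrist")[:,:,::-1];d=bot.capture("side")[:,:,::-1];sc=bot.capture("scene")[:,:,::-1]
c=lambda im,x,y,wd,h: cv2.resize(im[y:y+h,x:x+wd],None,fx=4,fy=4,interpolation=cv2.INTER_CUBIC)
B=np.hstack([c(sc,260,150,100,75),c(d,240,100,100,75)])
cv2.imwrite("pics/over.png",np.vstack([B,np.hstack([cv2.resize(w,(400,300)),c(d,240,140,100,75)])]))
E
```

```text
t: 5.38
tcp_pos: [587.8, 102.7, 260.7]
tcp_rot: [3.14, -0.001, 1.357]
wrist_force: [0.1, -0.6, -2.7]
finger_gap: 6.7
finger_force: 97.7
t: 5.8
tcp_pos: [638.2, 91.6, 260.1]
tcp_rot: [3.141, -0.0, 1.356]
wrist_force: [-0.9, -0.4, -2.9]
finger_gap: 6.8
finger_force: 97.7
t: 6.22
tcp_pos: [635.1, 92.0, 240.9]
tcp_rot: [-3.139, 0.001, 1.357]
wrist_force: [0.1, 0.0, -2.8]
finger_gap: 6.7
finger_force: 97.7
[635.12486599  91.96109748 240.93887379] [-3.13902326e+00  8.35138241e-04  1.35733052e+00]
```

View pics/over.png

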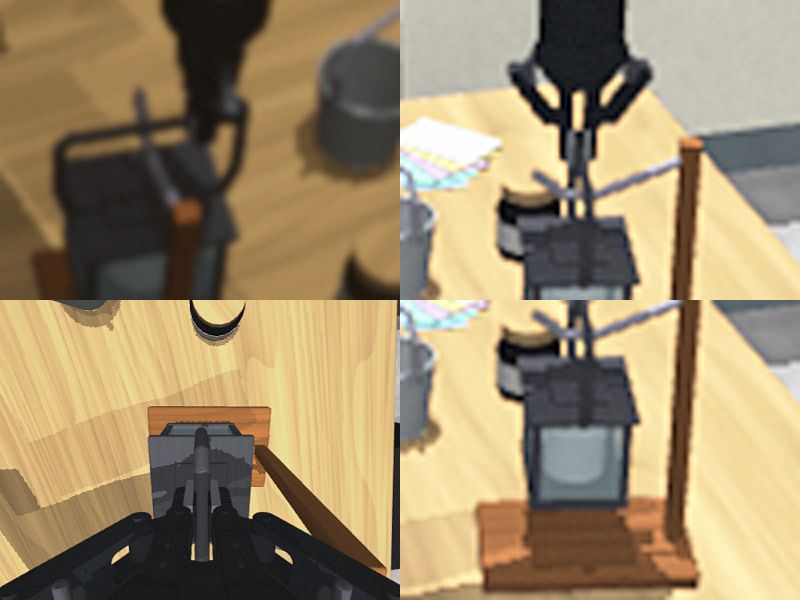

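The hook is threaded: its tip is in front of the bar, crossing near mid-handle at scene crop (147,126), and the bar is over the seat in the side view at (578,165). Lowering gently.

```bash
python3 -m jog '[{"jaw":0,"xyz":[0,0,0.003],"angular":[0,0,0]},{"jaw":0,"xyz":[0,0,0.006],"angular":[0,0,0]},{"jaw":0,"xyz":[0,0,0.009],"angular":[0,0,0]},{"jaw":0,"xyz":[0,0,0.01],"angular":[0,0,0]},{"jaw":0,"xyz":[0,0,0.01],"angular":[0,0,0]}]' 100
python3 -m jog '[{"jaw":0,"xyz":[0,0,0.001],"angular":[0,0,0]},{"jaw":0,"xyz":[0,0,0.002],"angular":[0,0,0]},{"jaw":0,"xyz":[0,0,0.002],"angular":[0,0,0]}]' 100
```

```text
t: 6.78
tcp_pos: [636.1, 91.8, 231.7]
tcp_rot: [-3.141, 0.0, 1.357]
wrist_force: [-0.1, 0.4, -3.1]
finger_gap: 7.0
finger_force: 97.8
t: 7.03
tcp_pos: [636.4, 91.9, 230.2]
tcp_rot: [-3.141, 0.0, 1.357]
wrist_force: [-0.3, -0.0, -2.8]
finger_gap: 6.8
finger_force: 97.8
```

```bash
python3 -m jog '[{"jaw":0,"xyz":[0,0,0.001],"angular":[0,0,0]},{"jaw":0,"xyz":[0,0,0.002],"angular":[0,0,0]},{"jaw":0,"xyz":[0,0,0.002],"angular":[0,0,0]}]' 100
python3 -m jog '[{"jaw":0,"xyz":[0,0,0.001],"angular":[0,0,0]},{"jaw":0,"xyz":[0,0,0.002],"angular":[0,0,0]},{"jaw":0,"xyz":[0,0,0.002],"angular":[0,0,0]}]' 100
```

```text
t: 7.28
tcp_pos: [636.4, 91.9, 228.1]
tcp_rot: [-3.141, 0.0, 1.357]
wrist_force: [-0.4, -0.3, -2.4]
finger_gap: 6.4
finger_force: 97.8
t: 7.53
tcp_pos: [636.3, 91.9, 226.0]
tcp_rot: [-3.141, 0.0, 1.357]
wrist_force: [-0.5, -0.3, -2.8]
finger_gap: 6.7
finger_force: 97.8
```

```bash
python3 -m jog '[{"jaw":0,"xyz":[0,0,0.001],"angular":[0,0,0]},{"jaw":0,"xyz":[0,0,0.002],"angular":[0,0,0]},{"jaw":0,"xyz":[0,0,0.002],"angular":[0,0,0]}]' 100
python3 -m jog '[{"jaw":0,"xyz":[0,0,0.001],"angular":[0,0,0]},{"jaw":0,"xyz":[0,0,0.001],"angular":[0,0,0]},{"jaw":0,"xyz":[0,0,0.001],"angular":[0,0,0]}]' 100
```

```text
t: 7.78
tcp_pos: [636.3, 91.9, 224.1]
tcp_rot: [-3.141, 0.0, 1.357]
wrist_force: [-0.1, 0.3, -1.8]
finger_gap: 6.8
finger_force: 97.8
t: 8.03
tcp_pos: [636.4, 91.9, 223.2]
tcp_rot: [-3.141, 0.0, 1.357]
wrist_force: [-0.9, 0.3, -2.7]
finger_gap: 6.9
finger_force: 97.8
```

```bash
for i in 1; do python3 -m jog '[{"jaw":0,"xyz":[0,0,0.001],"angular":[0,0,0]},{"jaw":0,"xyz":[0,0,0.001],"angular":[0,0,0]},{"jaw":0,"xyz":[0,0,0.001],"angular":[0,0,0]}]' 100; done
python3 -m jog '[{"jaw":0,"xyz":[0,0,0.001],"angular":[0,0,0]},{"jaw":0,"xyz":[0,0,0.001],"angular":[0,0,0]},{"jaw":0,"xyz":[0,0,0.001],"angular":[0,0,0]}]' 100
```

```text
t: 8.28
tcp_pos: [636.6, 91.9, 222.5]
tcp_rot: [3.141, -0.0, 1.357]
wrist_force: [0.2, -0.3, -2.2]
finger_gap: 6.8
finger_force: 97.8
t: 8.53
tcp_pos: [636.6, 91.9, 221.9]
tcp_rot: [3.141, -0.0, 1.357]
wrist_force: [-0.1, 0.9, 0.4]
finger_gap: 6.7
finger_force: 98.0
```

Contact: the wrist force went from -2.5 to +0.4 N, so the weight is on the hook. Releasing.

```bash
python3 -m jog '[{"jaw":0,"xyz":[0,0,0],"angular":[0,0,0]},{"jaw":0,"xyz":[0,0,0],"angular":[0,0,0]},{"jaw":0,"xyz":[0,0,0],"angular":[0,0,0]}]' 25
python3 -m jog '[{"jaw":0.15,"xyz":[0,0,0],"angular":[0,0,0]},{"jaw":0.2,"xyz":[0,0,0],"angular":[0,0,0]},{"jaw":0.3,"xyz":[0,0,0],"angular":[0,0,0]},{"jaw":0.4,"xyz":[0,0,0],"angular":[0,0,0]},{"jaw":0.4,"xyz":[0,0,0],"angular":[0,0,0]}]'
python3 - <<'E'
from h import *
w=bot.capture("wrist")[:,:,::-1];d=bot.capture("side")[:,:,::-1];sc=bot.capture("scene")[:,:,::-1]
c=lambda im,x,y,wd,h: cv2.resize(im[y:y+h,x:x+wd],None,fx=4,fy=4,interpolation=cv2.INTER_CUBIC)
B=np.hstack([c(sc,260,150,100,75),c(d,240,100,100,75)])
cv2.imwrite("pics/rel.png",np.vstack([B,np.hstack([cv2.resize(w,(400,300)),c(d,240,140,100,75)])]))
E
```

```text
t: 8.78
tcp_pos: [636.6, 92.0, 221.7]
tcp_rot: [3.141, -0.0, 1.357]
wrist_force: [0.0, 0.7, 1.6]
finger_gap: 7.2
finger_force: 98.1
t: 9.2
tcp_pos: [636.4, 91.9, 221.2]
tcp_rot: [-3.141, 0.0, 1.357]
wrist_force: [-0.2, -0.4, -0.1]
finger_gap: 34.2
finger_force: 0.0
```

View pics/rel.png

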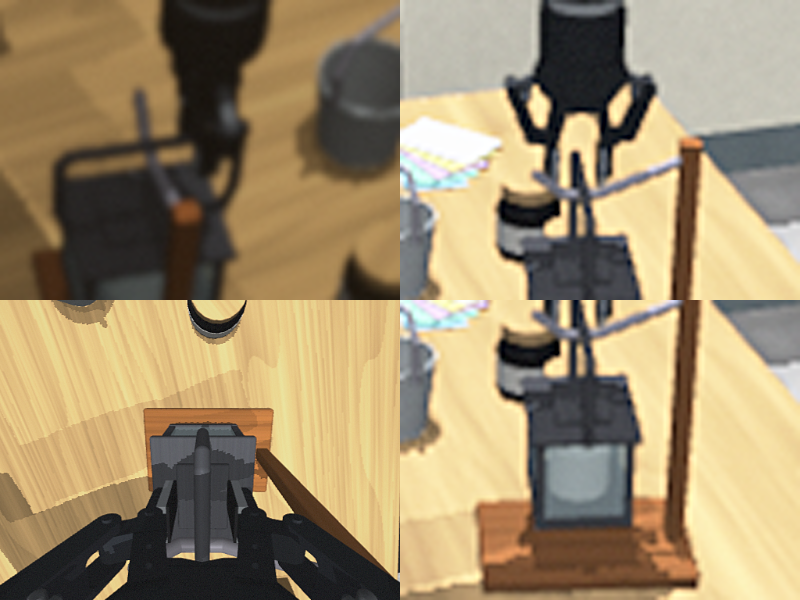

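Released: the lantern hangs level on the seat with the bar free between the open fingers (side crop (578,175)). Retreating straight up and letting it settle.

```bash
python3 -m jog '[{"jaw":0.4,"xyz":[0,0,-0.01],"angular":[0,0,0]},{"jaw":0.4,"xyz":[0,0,-0.03],"angular":[0,0,0]},{"jaw":0.4,"xyz":[0,0,-0.06],"angular":[0,0,0]},{"jaw":0.4,"xyz":[0,0,-0.09],"angular":[0,0,0]},{"jaw":0.4,"xyz":[0,0,-0.12],"angular":[0,0,0]}]'
for i in 1 2 3 4; do python3 -m jog '[{"jaw":0.4,"xyz":[0,0,0],"angular":[0,0,0]},{"jaw":0.4,"xyz":[0,0,0],"angular":[0,0,0]},{"jaw":0.4,"xyz":[0,0,0],"angular":[0,0,0]},{"jaw":0.4,"xyz":[0,0,0],"angular":[0,0,0]},{"jaw":0.4,"xyz":[0,0,0],"angular":[0,0,0]}]'|head -2; done
python3 - <<'E'
from h import *
d=bot.capture("side")[:,:,::-1];sc=bot.capture("scene")[:,:,::-1]
for i in range(12): d2=bot.capture("side")[:,:,::-1]
print("motion",cv2.absdiff(d[90:260,220:340],d2[90:260,220:340]).max())
c=lambda im,x,y,wd,h: cv2.resize(im[y:y+h,x:x+wd],None,fx=4,fy=4,interpolation=cv2.INTER_CUBIC)
cv2.imwrite("pics/fin.png",np.hstack([c(sc,260,140,100,120),c(d2,240,100,100,120)]))
E
```

```text
t: 9.77
tcp_pos: [636.0, 91.8, 343.4]
tcp_rot: [3.141, -0.0, 1.357]
wrist_force: [0.3, 0.6, -0.1]
finger_gap: 34.1
finger_force: 0.0
t: 10.18
tcp_pos: [635.8, 91.8, 339.8]
t: 10.6
tcp_pos: [636.4, 91.9, 341.2]
t: 11.02
tcp_pos: [636.4, 91.9, 341.3]
t: 11.43
tcp_pos: [636.4, 91.9, 341.3]
motion 56
```

View pics/fin.png

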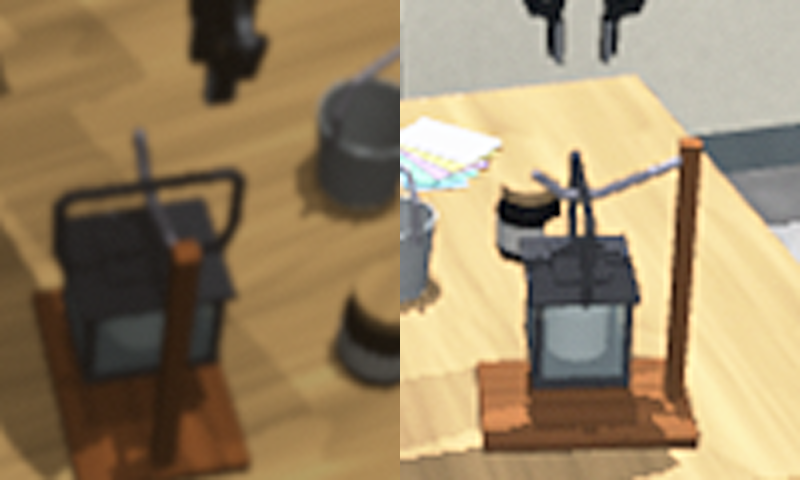

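The lantern hangs near mid-handle at scene crop (150,185), close to level and clear of the gripper. There is slight residual motion, so I'll wait and re-measure numerically.

```bash
for i in 1 2 3 4 5 6 7 8 9 10 11 12; do python3 -m jog '[{"jaw":0.4,"xyz":[0,0,0],"angular":[0,0,0]},{"jaw":0.4,"xyz":[0,0,0],"angular":[0,0,0]},{"jaw":0.4,"xyz":[0,0,0],"angular":[0,0,0]},{"jaw":0.4,"xyz":[0,0,0],"angular":[0,0,0]},{"jaw":0.4,"xyz":[0,0,0],"angular":[0,0,0]}]'|head -1; done
python3 - <<'E'
from h import *
f=[cv2.cvtColor(bot.capture("side"),cv2.COLOR_RGB2GRAY)[150:200,365-500+390:405].astype(np.float32) for i in range(16)]
print(f[0].shape,[np.round(cv2.phaseCorrelate(f[0],g)[0],2).tolist() for g in f[::3]],[float(np.abs(f[0]-g).max()) for g in f[::3]],bot.sense()["t"])
E
```

```text
t: 12.55
t: 12.97
t: 13.38
t: 13.8
t: 14.22
t: 14.63
t: 15.05
t: 15.47
t: 15.88
t: 16.3
t: 16.72
t: 17.13
(50, 150) [[0.0, 0.0], [0.0, -0.01], [-0.01, -0.01], [-0.02, -0.01], [0.0, -0.01], [-0.02, 0.02]] [0.0, 9.0, 8.0, 8.0, 9.0, 9.0] 17.9333
```

Only image noise is left, so it's still. Handing in.

```bash
python3 -c "
from workcell import bot
print(bot.sign_off())"
```

```text
the job is handed in; nothing more can be done
None
```

The black lantern hangs near mid-handle in the hook's low part, close to level and still, with the gripper clear above it; the robot touched no bystander, and I handed in at about 18 s (no verdict was returned).

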